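# Rack and lid the bamboo steamers

### The job

Make up the two bamboo steamers for delivery: in each open basket lay the rack of its own colour flat on the floor, then close the basket with the lid of its own colour, sitting level and fully down on the rim. Leave the finished brown steamer, the glue jar and the mallet where they are.

Things in the scene. Friction and masses are not known exactly. Their poses are not given: they have to be found in the camera images.
- basket_red: the large open round bamboo steamer basket with two red binding rings, fixed firmly to the bench so that it does not move: outside diameter 130 mm (the rings stand out another 4 mm), inside diameter 118 mm, 58 mm high, floor 6 mm thick. Origin: centre of its underside, on the bench; z up
- rack_red_center (a point): loose round slatted rack for the floor of the red basket: bamboo disc, diameter 98 mm, 8 mm thick, red edge, with an upright red lifting post, diameter 22 mm, on its centre, from 8 to 38 mm above the underside. This point: on the axis, half-way up (19 mm above the underside; 25 mm above the bench when seated in the basket). z up; any yaw will do
- lid_red_center (a point): loose lid of the red basket. Plug below 98 mm wide, 7 mm deep, goes inside the rim; disc 140 mm wide, 8 mm thick, rests on the rim; red handle bar on top 60 mm long (lid's x), 14 mm wide (y), 31 to 47 mm above the underside, a leg at each end. Starts on its plug. This point: on the axis, 23.5 mm above the underside, half-way up (74.5 mm above the bench when closed). z up; any yaw will do
- basket_blue: the small open round bamboo steamer basket with two blue binding rings, fixed firmly to the bench so that it does not move: outside diameter 106 mm (the rings stand out another 4 mm), inside diameter 94 mm, 58 mm high, floor 6 mm thick. Origin: centre of its underside, on the bench; z up
- rack_blue_center (a point): loose round slatted rack for the floor of the blue basket: bamboo disc, diameter 74 mm, 8 mm thick, blue edge, with an upright blue lifting post, diameter 22 mm, on its centre, from 8 to 38 mm above the underside. This point: on the axis, half-way up (19 mm above the underside; 25 mm above the bench when seated in the basket). z up; any yaw will do
- lid_blue_center (a point): loose lid of the blue basket. Plug below 74 mm wide, 7 mm deep, goes inside the rim; disc 116 mm wide, 8 mm thick, rests on the rim; blue handle bar on top 60 mm long (lid's x), 14 mm wide (y), 31 to 47 mm above the underside, a leg at each end. Starts on its plug. This point: on the axis, 23.5 mm above the underside, half-way up (74.5 mm above the bench when closed). z up; any yaw will do
- finished_center (a point): bystander: a finished small steamer, lid already on, with brown binding and brown handle, 108 mm across, 86 mm high; this point is its centre
- glue_center (a point): bystander: amber glue jar with a white cap, 60 mm across, 85 mm high; this point is its centre
- mallet_center (a point): bystander: wooden mallet lying on the bench, about 215 mm long and 45 mm high, head 90 mm wide; this point lies on the handle's axis, 100 mm from the head's centre

How it is judged:
By the outcome, as a careful person would: the job done as asked, in the order asked, and still so for the second after the job is handed in, with the robot touching nothing.
It also fails if it takes over 99 s, if anything falls off the work surface, if the arm or the gripper's body presses on something with over 40 N, if the wrist force passes 120 N, or if a joint passes its speed limit or range.

### The arm

A 6-joint arm with a two-finger parallel gripper is mounted at the origin on the work surface. World frame = base frame: x ahead of the robot, y to its left, z up, the work surface at z = 0. Lengths are in m, angles in rad, forces in N, time in s.
With the tool pointing down it reaches from about 0.275 to 0.975 m from the base axis. Payload 8.4 kg.
Tool frame: the origin (TCP) lies at the very end of the fingers, on their centre line; the grasp point (between the pads) lies 19 mm behind it (ctrl.grasp_offset is the distance from the TCP to the grasp point, in m); z points along the fingers, y is the direction in which the jaws open and shut (so a half turn about z gives the same grasp; the last joint's range is limited). The gripper opens to 92 mm and grips with 3 to 60 N. Pads are 20 mm wide; open, the fingers measure 128 mm over their backs; the gripper's body (75 mm by 189 mm) begins 69 mm behind the grasp point.
Start: joints at [1.158, 0.353, 1.633, -0, 1.155, -0.002], TCP at [0.25, 0.573, 0.215] pointing down, gripper open.
Joint ranges: [-2.63, 2.63], [-0.92, 2.1], [0.06, 2.66], [-1.3, 4.44], [0, 2.69], [-3.02, 3.02]. Speed limits (rad/s): [2.22, 2.22, 2.79, 3.14, 3.14, 3.14].

### API

Orientations are given as a unit quaternion [x, y, z, w].
In Python, from plant import ctrl gives the robot as it stands.
- The arm moves only by the tool servo_tool, never from a script. Its argument "series" is a list of rows, each an object with "delta_rot": the turn, a rotation vector about the tool's x, y, z in rad, a list of three; "dp": the shift along the tool's x, y, z in m, a list of three; "jaw": the opening, from -1 (shut) to 1 (fully open). In form: [{"delta_rot": [rx, ry, rz], "dp": [x, y, z], "jaw": jaw}, ...]. A call has 1 to 8 rows; each row is the pose to reach, as a shift and turn from the pose commanded when the call began, along the tool's axes at that moment; what a row does not reach only later rows make up. A row lasts 1/8 s, in which the tool goes at most 62.5 mm and 10.7 degrees, less where a joint would pass 70% of its speed; a pose out of reach is approached as far as the arm can. A call with a gripper value outside its range is refused whole. The fingers move at their own pace and stop on an object; "force" is the grip in N (left out, the last holds). Time passes only in rows, so rows that repeat a pose let the fingers close. It gives the time, the measured TCP pose, the force and the opening at its end, in the units of the state.
- ctrl.get_state(): the state, without advancing time (a new reading comes with each control period).
- ctrl.snapshot(name): name is "scene" or "top" or "wrist"; returns a dict with "img" (400x640x3 uint8, blue, green, red), "range_z" (400x640 float32, m along the optical axis (not along the pixel's ray), 0 where there is no reading), "fx", "fy", "cx", "cy" (pixels), "R" (3x3) and "t" (3): a world point X has camera coordinates R X + t. Camera axes: x right, y down, z forward; pixel columns grow to the right and rows downward; lengths in m; the calibration is good to about 2 mm. A picture is of the moment at which its call begins.
- ctrl.hand_in(): hands the job in, once; it reports no verdict.
Trained networks look in a picture, given as the dict that the camera call returned (one of the last four; its "shot" number tells which), for a name from the list of things; names that differ only in an ending like _2 or _b are one class to them, and where a whole thing is asked for, a point or a joint stands for the part that bears it (a point fixed in the world has none). Each returns a list of dicts, best first, with "p" (0 to 1); they miss things now and then, are a little off and sometimes report something else, mostly with a low value. They report only what shows in the picture. A call takes as long as a camera call.
- ctrl.find_in(picture, label): "box" ([left, top, width, height] in pixels, round what is visible of it).
- ctrl.masks_of(picture, label): "region" (400x640 bool, what is visible of it) and "box" ([left, top, width, height] in pixels, round what is visible of it).
- ctrl.place_of(picture, label): "position" ([column, row] in pixels: a listed point, or the origin of a listed thing).
The state is a dict: "clock": time; "joint_positions": joint angles; "joint_vel": joint speeds; "tau": joint torques, N m; "position": TCP position; "tool_rot": TCP orientation; "force": force on the tool from outside, world axes, zero at the start; "ft_torque": the same for the moment, N m; "finger_gap": finger opening in m.
Only numpy, scipy, OpenCV 4.12 (cv2) and the standard library are available. Lean on these libraries where they do the work, as an engineer would, in place of code of your own. Each camera call takes 0.05 s, during which the arm holds its last target.

## Working session

There is one attempt and no reset: what is moved stays moved. The work goes in short steps, Python scripts to look and compute and a tool call to move; the robot and the scene stay as the last step left them, time stands still between calls to the robot, and variables do not carry over. Pictures are saved under pics/ and viewed, and the job is handed in when it is done.

Besides the shell and the picture viewer there is one more tool, called after "Call:" as name(argument=value, ...), one argument or row to a line, values as JSON. servo_tool: Moves the arm, as the interface text tells. Its arguments: {"type":"object","properties":{"series":{"type":"array"},"force":{"type":"number"}},"required":["series"]}

```bash
ls; mkdir -p pics; cat > h.py <<'E'
import numpy as np,cv2
from plant import ctrl
from scipy.spatial.transform import Rotation as Ro
def world(s,u,v,z=None,d=None):
    ray=np.array([(u-s["cx"])/s["fx"],(v-s["cy"])/s["fy"],1.0]);R=np.array(s["R"]);t=np.array(s["t"])
    C=-R.T@t;D=R.T@ray
    if d is not None:return C+D*d
    return C+D*(z-C[2])/D[2]
def cloud(s):
    d=s["range_z"];v,u=np.mgrid[0:400,0:640]
    P=np.stack([(u-s["cx"])/s["fx"]*d,(v-s["cy"])/s["fy"]*d,d],-1)
    P=(P-np.array(s["t"]))@np.array(s["R"])
    P[d<=0]=np.nan
    return P
E
python3 - <<'E'
from h import *
st=ctrl.get_state();print({k:np.round(v,3) for k,v in st.items()})
zs={"basket_red":0,"rack_red_center":.019,"lid_red_center":.0235,"basket_blue":0,"rack_blue_center":.019,"lid_blue_center":.0235,"finished_center":.043,"glue_center":.0425,"mallet_center":.0225}
for n in ["top","scene"]:
    s=ctrl.snapshot(n);cv2.imwrite(f"pics/{n}0.png",s["img"]);np.savez(f"{n}0.npz",**{k:s[k] for k in ["img","range_z","fx","fy","cx","cy","R","t"]})
    for k,z in zs.items():
        r=ctrl.place_of(s,k)
        for q in r[:2]: print(n,k,round(q["p"],2),np.round(q["position"]),np.round(world(s,*q["position"],z=z),3))
E
```

```text
pics
{'clock': np.float64(0.0), 'joint_positions': array([ 1.158,  0.354,  1.634,  0.   ,  1.155, -0.002]), 'joint_vel': array([0.002, 0.002, 0.001, 0.002, 0.001, 0.   ]), 'tau': array([ 1.0000e-03, -5.9385e+01, -3.3422e+01,  7.0000e-02,  2.4000e-02,
       -0.0000e+00]), 'position': array([0.249, 0.573, 0.214]), 'tool_rot': array([ 0.204,  0.979, -0.001, -0.   ]), 'force': array([-0.44 ,  0.007,  0.216]), 'ft_torque': array([ 0.016,  0.015, -0.049]), 'finger_gap': np.float64(0.092)}
top rack_red_center 0.61 [341. 257.] [ 0.441 -0.081  0.019]
top lid_red_center 0.84 [187. 235.] [0.499 0.357 0.024]
top basket_blue 0.62 [349. 200.] [ 0.608 -0.109  0.   ]
top rack_blue_center 0.88 [277. 255.] [0.444 0.099 0.019]
top lid_blue_center 0.93 [434. 237.] [ 0.499 -0.345  0.024]
top finished_center 0.71 [302. 135.] [0.792 0.033 0.043]
top finished_center 0.31 [344. 256.] [ 0.442 -0.089  0.043]
top glue_center 0.9 [215. 154.] [0.732 0.285 0.042]
top glue_center 0.5 [186. 233.] [0.502 0.353 0.042]
top mallet_center 0.71 [406. 148.] [ 0.763 -0.277  0.022]
scene basket_red 0.77 [354. 220.] [0.642 0.101 0.   ]
scene rack_red_center 0.77 [292. 170.] [ 0.447 -0.087  0.019]
scene lid_red_center 0.8 [439. 176.] [0.479 0.362 0.023]
scene basket_blue 0.76 [280. 210.] [ 0.604 -0.113  0.   ]
scene rack_blue_center 0.8 [348. 168.] [0.434 0.087 0.019]
scene lid_blue_center 0.78 [202. 183.] [ 0.513 -0.355  0.023]
scene lid_blue_center 0.6 [352. 218.] [0.659 0.093 0.023]
scene finished_center 0.74 [328. 250.] [0.789 0.028 0.043]
scene glue_center 0.76 [429. 230.] [0.718 0.291 0.043]
scene mallet_center 0.64 [212. 250.] [ 0.776 -0.27   0.022]
```

View pics/top0.png

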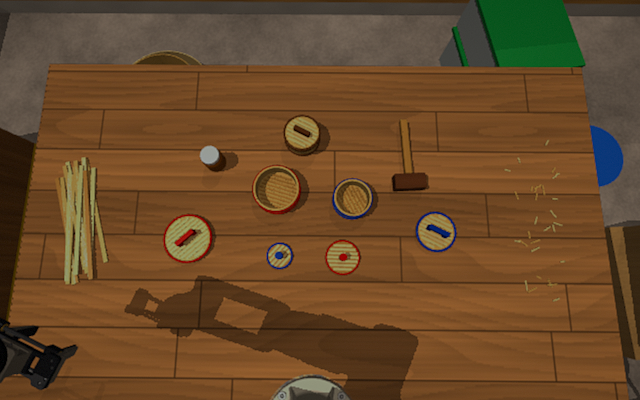

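View pics/scene0.png

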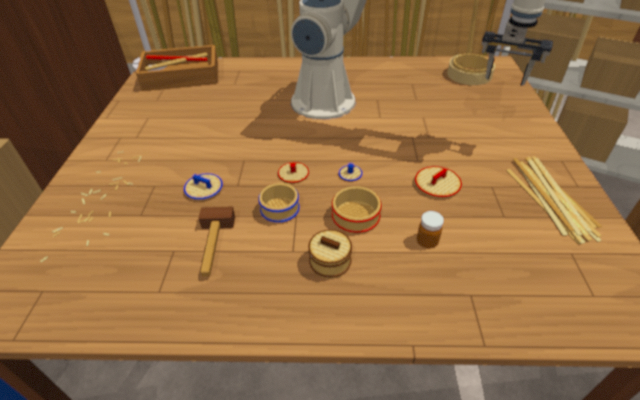

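```bash
python3 - <<'E'
from h import *
for n in ["top","scene"]:
    s=dict(np.load(n+"0.npz"));P=cloud(s)
    def fit(c,r,z0,z1,name):
        m=(np.hypot(P[...,0]-c[0],P[...,1]-c[1])<r)&(P[...,2]>z0)&(P[...,2]<z1)
        q=P[m]
        if len(q)<5: print(n,name,len(q));return
        (cx,cy),rr=cv2.minEnclosingCircle(q[:,:2].astype(np.float32))
        print(n,name,len(q),"mean",q.mean(0).round(4),"circ",round(cx,4),round(cy,4),round(rr,4))
        return q
    fit((.64,.1),.085,.053,.063,"bred rim")
    fit((.606,-.11),.07,.053,.063,"bblue rim")
    fit((.445,-.084),.03,.033,.043,"rack red post")
    fit((.445,-.084),.065,.004,.012,"rack red disc")
    fit((.44,.093),.03,.033,.043,"rack blue post")
    fit((.44,.093),.055,.004,.012,"rack blue disc")
    for c,nm in (((.495,.36),"lid red"),((.503,-.35),"lid blue")):
        fit(c,.09,.010,.019,nm+" disc")
        q=fit(c,.05,.041,.053,nm+" bar")
        if q is not None: 
            print(cv2.minAreaRect(q[:,:2].astype(np.float32)))
E
```

```text
top bred rim 344 mean [0.6296 0.1044 0.0561] circ 0.6315 0.1051 0.068
top bblue rim 280 mean [ 0.6064 -0.1114  0.0563] circ 0.6061 -0.1113 0.0561
top rack red post 48 mean [ 0.4417 -0.0849  0.037 ] circ 0.4417 -0.085 0.0107
top rack red disc 842 mean [ 0.4419 -0.085   0.0075] circ 0.4384 -0.0821 0.0542
top rack blue post 48 mean [0.4451 0.095  0.0369] circ 0.4453 0.0954 0.0105
top rack blue disc 487 mean [0.4449 0.0948 0.0074] circ 0.4363 0.0887 0.0488
top lid red disc 1669 mean [0.4913 0.3578 0.0144] circ 0.4922 0.3591 0.0706
top lid red bar 112 mean [0.4923 0.3578 0.0456] circ 0.4911 0.3581 0.0306
((0.4921090006828308, 0.3590296506881714), (0.01470914576202631, 0.060315120965242386), 41.809608459472656)
top lid blue disc 1118 mean [ 0.516  -0.3513  0.0146] circ 0.5166 -0.3526 0.0585
top lid blue bar 111 mean [ 0.5166 -0.3524  0.0458] circ 0.5177 -0.3526 0.0298
((0.5171260237693787, -0.3521402180194855), (0.058965835720300674, 0.013865185901522636), 64.89419555664062)
scene bred rim 387 mean [0.6416 0.1039 0.0567] circ 0.6357 0.1043 0.0685
scene bblue rim 289 mean [ 0.6134 -0.112   
[... 179 characters left out ...]
69 -0.0809 0.058
scene rack blue post 33 mean [0.4474 0.0936 0.0372] circ 0.4464 0.0958 0.0131
scene rack blue disc 242 mean [0.4519 0.095  0.0085] circ 0.4403 0.094 0.0539
scene lid red disc 988 mean [0.5004 0.356  0.0155] circ 0.4942 0.358 0.0714
scene lid red bar 78 mean [0.4954 0.3568 0.0463] circ 0.4953 0.3573 0.0296
((0.4943724274635315, 0.3562205731868744), (0.016284383833408356, 0.05856560170650482), 42.39015197753906)
scene lid blue disc 626 mean [ 0.5273 -0.3505  0.0158] circ 0.5184 -0.3528 0.059
scene lid blue bar 87 mean [ 0.5204 -0.3521  0.0465] circ 0.5176 -0.3533 0.0303
((0.5195369720458984, -0.35373201966285706), (0.05978879705071449, 0.016777891665697098), 67.05928802490234)
```

Both pictures agree. In the top view the blue rack is at (279,256), the red rack at (343,257), the red lid at (188,238), the blue lid at (437,231), the red basket at (277,189) and the blue basket at (353,198). Depth heights match the given sizes: rims about 57 mm, posts about 37 mm, bars about 46 mm.

```bash
cat >> h.py <<'E'
def plan(*targets,yaw=None):
    """targets xyz world of TCP; prints dp in tool axes; yaw = world angle(deg) of tool y"""
    st=ctrl.get_state();p=np.array(st["position"]);R=Ro.from_quat(st["tool_rot"]).as_matrix()
    print("t",round(st["clock"],2),"p",p.round(4),"F",np.round(st["force"],1),"gap",round(st["finger_gap"],4),"j",np.round(st["joint_positions"],2),"yaw",round(np.degrees(np.arctan2(R[1,1],R[0,1])),1),"tilt",np.round(R[:2,2],4))
    for x in targets: print("dp",(R.T@(np.array(x)-p)).round(4))
    if yaw is not None:
        cur=np.degrees(np.arctan2(R[1,1],R[0,1]));d=(yaw-cur+90)%180-90
        print("dyaw world",round(d,1),"rotvec z",round(-np.radians(d),3))
E
python3 - <<'E'
from h import *
plan((.4425,-.085,.15),(.4425,-.085,.012))
E
```

```text
t 1.0 p [0.2496 0.573  0.2146] F [ 1.  -0.1 -0.1] gap 0.0916 j [ 1.16  0.35  1.63  0.    1.16 -0.  ] yaw 66.5 tilt [-0. -0.]
dp [-0.4396 -0.5262  0.0646]
dp [-0.4396 -0.5262  0.2026]
```

Call:
servo_tool(
  series=[
    {"dp":[-0.4396,-0.5262,0.0646],"delta_rot":[0,0,0],"jaw":0},
    {"dp":[-0.4396,-0.5262,0.0646],"delta_rot":[0,0,0],"jaw":0},
    {"dp":[-0.4396,-0.5262,0.0646],"delta_rot":[0,0,0],"jaw":0},
    {"dp":[-0.4396,-0.5262,0.0646],"delta_rot":[0,0,0],"jaw":0},
    {"dp":[-0.4396,-0.5262,0.0646],"delta_rot":[0,0,0],"jaw":0},
    {"dp":[-0.4396,-0.5262,0.0646],"delta_rot":[0,0,0],"jaw":0},
    {"dp":[-0.4396,-0.5262,0.0646],"delta_rot":[0,0,0],"jaw":0},
    {"dp":[-0.4396,-0.5262,0.0646],"delta_rot":[0,0,0],"jaw":0},
  ],
  force=25,
)

```text
clock: 2.0
position: [0.3902, 0.0935, 0.168]
tool_rot: [0.204, 0.979, 0.0, 0.001]
force: [1.5, 0.8, 0.8]
finger_gap: 0.0458
```

```bash
python3 - <<'E'
from h import *
plan((.4425,-.085,.15),(.4425,-.085,.012))
E
```

```text
t 2.0 p [0.3902 0.0935 0.168 ] F [1.5 0.8 0.8] gap 0.0458 j [ 0.23  0.06  2.13  0.    0.95 -0.93] yaw 66.5 tilt [0.0015 0.0003]
dp [-0.1192 -0.1428  0.018 ]
dp [-0.119 -0.143  0.156]
```

Call:
servo_tool(
  series=[
    {"dp":[-0.119,-0.143,0.03],"delta_rot":[0,0,0],"jaw":0},
    {"dp":[-0.119,-0.143,0.03],"delta_rot":[0,0,0],"jaw":0},
    {"dp":[-0.119,-0.143,0.03],"delta_rot":[0,0,0],"jaw":0},
    {"dp":[-0.119,-0.143,0.03],"delta_rot":[0,0,0],"jaw":0},
    {"dp":[-0.119,-0.143,0.03],"delta_rot":[0,0,0],"jaw":0},
  ],
)

```text
clock: 2.62
position: [0.4413, -0.0833, 0.1376]
tool_rot: [0.205, 0.979, 0.0, -0.0]
force: [0.2, -0.0, -0.6]
finger_gap: 0.0458
```

```bash
python3 - <<'E'
from h import *
s=ctrl.snapshot("wrist");cv2.imwrite("pics/w1.png",s["img"])
P=cloud(s)
m=(np.hypot(P[...,0]-.4425,P[...,1]+.085)<.03)&(P[...,2]>.03)&(P[...,2]<.045)
print(m.sum(),np.nanmean(P[m],0),cv2.minEnclosingCircle(P[m][:,:2].astype(np.float32)) if m.sum() else 0)
m=(np.hypot(P[...,0]-.4425,P[...,1]+.085)<.06)&(P[...,2]>.004)&(P[...,2]<.013)
print(m.sum(),cv2.minEnclosingCircle(P[m][:,:2].astype(np.float32)) if m.sum() else 0)
plan((.4425,-.085,.012))
E
```

```text
428 [ 0.44167828 -0.08369192  0.03829392] ((0.44265010952949524, -0.08403922617435455), 0.011079896241426468)
6423 ((0.44187724590301514, -0.08415956795215607), 0.05056363344192505)
t 2.67 p [ 0.4412 -0.0826  0.1377] F [-0.1  1.4  1.3] gap 0.0458 j [-0.19  0.18  2.07  0.    0.89 -1.35] yaw 66.5 tilt [-0.0004  0.0003]
dp [-0.0022 -0.0017  0.1257]
```

View pics/w1.png

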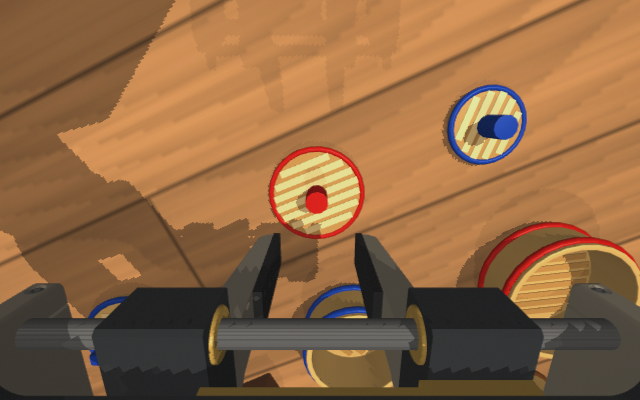

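The wrist picture shows the red rack's post at (317,200), centred between the fingers. Its depth fit agrees with the top view to 1 mm.

Call:
servo_tool(
  series=[
    {"dp":[-0.001,-0.001,0.06],"delta_rot":[0,0,0],"jaw":0},
    {"dp":[-0.001,-0.001,0.105],"delta_rot":[0,0,0],"jaw":0},
    {"dp":[-0.001,-0.001,0.125],"delta_rot":[0,0,0],"jaw":0},
    {"dp":[-0.001,-0.001,0.125],"delta_rot":[0,0,0],"jaw":0},
    {"dp":[-0.001,-0.001,0.125],"delta_rot":[0,0,0],"jaw":-1},
    {"dp":[-0.001,-0.001,0.125],"delta_rot":[0,0,0],"jaw":-1},
    {"dp":[-0.001,-0.001,0.125],"delta_rot":[0,0,0],"jaw":-1},
    {"dp":[-0.001,-0.001,0.125],"delta_rot":[0,0,0],"jaw":-1},
  ],
)

```text
clock: 3.68
position: [0.443, -0.0846, 0.0137]
tool_rot: [0.204, 0.979, 0.0, 0.001]
force: [-0.5, 3.0, 8.8]
finger_gap: 0.0214
```

```bash
python3 - <<'E'
from h import *
plan((.4425,-.085,.16),(.6336,.1047,.16),(.6336,.1047,.0185))
E
```

```text
t 3.67 p [ 0.443  -0.0846  0.0137] F [-0.5  3.   8.8] gap 0.0214 j [-0.19  0.4   2.15  0.    0.59 -1.35] yaw 66.4 tilt [ 0.0018 -0.0001]
dp [ 0.     -0.0004 -0.1463]
dp [-0.0993  0.2498 -0.146 ]
dp [-0.0991  0.2497 -0.0045]
```

Call:
servo_tool(
  series=[
    {"dp":[0,0,-0.04],"delta_rot":[0,0,0],"jaw":-1},
    {"dp":[0,0,-0.09],"delta_rot":[0,0,0],"jaw":-1},
    {"dp":[0,0,-0.136],"delta_rot":[0,0,0],"jaw":-1},
    {"dp":[-0.02,0.05,-0.136],"delta_rot":[0,0,0],"jaw":-1},
    {"dp":[-0.04,0.1,-0.136],"delta_rot":[0,0,0],"jaw":-1},
    {"dp":[-0.06,0.15,-0.136],"delta_rot":[0,0,0],"jaw":-1},
    {"dp":[-0.08,0.2,-0.136],"delta_rot":[0,0,0],"jaw":-1},
    {"dp":[-0.099,0.25,-0.136],"delta_rot":[0,0,0],"jaw":-1},
  ],
)

```text
clock: 4.68
position: [0.6338, 0.1063, 0.149]
tool_rot: [0.204, 0.979, -0.0, 0.0]
force: [0.4, -1.1, -0.5]
finger_gap: 0.0212
```

```bash
python3 - <<'E'
from h import *
s=ctrl.snapshot("wrist");cv2.imwrite("pics/w2.png",s["img"])
P=cloud(s)
m=(np.hypot(P[...,0]-.6336,P[...,1]-.1047)<.085)&(P[...,2]>.053)&(P[...,2]<.063)
print(m.sum(),cv2.minEnclosingCircle(P[m][:,:2].astype(np.float32)) if m.sum() else 0)
plan((.6336,.1047,.0195))
E
```

```text
2292 ((0.6328149437904358, 0.10657505691051483), 0.06837601959705353)
t 4.72 p [0.6383 0.1108 0.1494] F [2.4 2.1 0.2] gap 0.0213 j [ 0.17  0.45  1.64  0.    1.04 -0.99] yaw 66.5 tilt [0.0051 0.0028]
dp [ 0.0024 -0.0081  0.1298]
```

View pics/w2.png

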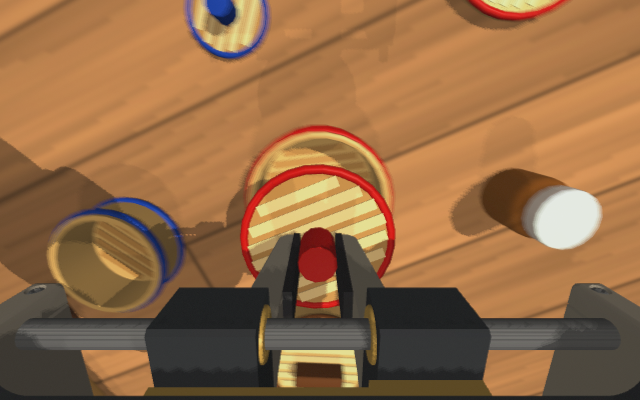

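The wrist picture shows the rack level in the grip, over the red basket rim centred near (320,190), with some motion blur as the arm settles. Next I lower it.

Call:
servo_tool(
  series=[
    {"dp":[0,0,0],"delta_rot":[0,0,0],"jaw":-1},
    {"dp":[0,0,0],"delta_rot":[0,0,0],"jaw":-1},
    {"dp":[0,0,0.045],"delta_rot":[0,0,0],"jaw":-1},
    {"dp":[0,0,0.09],"delta_rot":[0,0,0],"jaw":-1},
    {"dp":[0,0,0.12],"delta_rot":[0,0,0],"jaw":-1},
    {"dp":[0,0,0.127],"delta_rot":[0,0,0],"jaw":-1},
    {"dp":[0,0,0.127],"delta_rot":[0,0,0],"jaw":-1},
  ],
)

```text
clock: 5.6
position: [0.6327, 0.1044, 0.0223]
tool_rot: [0.204, 0.979, 0.0, 0.0]
force: [-0.1, -0.6, 0.2]
finger_gap: 0.0215
```

```bash
python3 - <<'E'
from h import *
plan((.633,.1055,.0195))
E
```

```text
t 5.6 p [0.6327 0.1044 0.0223] F [-0.1 -0.6  0.2] gap 0.0215 j [ 0.16  0.6   1.72 -0.    0.82 -1.  ] yaw 66.4 tilt [ 0.0001 -0.    ]
dp [0.0002 0.0011 0.0028]
```

Lower 3 mm more, release and rise towards the blue rack.

Call:
servo_tool(
  series=[
    {"dp":[0,0,0.003],"delta_rot":[0,0,0],"jaw":-1},
    {"dp":[0,0,0.003],"delta_rot":[0,0,0],"jaw":-1},
    {"dp":[0,0,0.002],"delta_rot":[0,0,0],"jaw":0},
    {"dp":[0,0,0.002],"delta_rot":[0,0,0],"jaw":0},
    {"dp":[0,0,0.002],"delta_rot":[0,0,0],"jaw":0},
    {"dp":[0,0,-0.04],"delta_rot":[0,0,0],"jaw":0},
    {"dp":[0,0,-0.09],"delta_rot":[0,0,0],"jaw":0},
    {"dp":[0,0,-0.115],"delta_rot":[0,0,0],"jaw":0},
  ],
)

```text
clock: 6.6
position: [0.6339, 0.1053, 0.1395]
tool_rot: [0.204, 0.979, 0.001, 0.001]
force: [-0.2, 0.1, 0.1]
finger_gap: 0.0463
```

```bash
python3 - <<'E'
from h import *
plan((.4455,.0952,.137))
E
```

```text
t 6.6 p [0.6339 0.1053 0.1395] F [-0.2  0.1  0.1] gap 0.0463 j [ 0.16  0.45  1.66  0.    1.02 -1.  ] yaw 66.5 tilt [0.0031 0.0005]
dp [ 0.1687 -0.0844  0.0019]
```

Call:
servo_tool(
  series=[
    {"dp":[0.05,-0.025,0],"delta_rot":[0,0,0],"jaw":0},
    {"dp":[0.1,-0.05,0],"delta_rot":[0,0,0],"jaw":0},
    {"dp":[0.15,-0.075,0],"delta_rot":[0,0,0],"jaw":0},
    {"dp":[0.1685,-0.084,0],"delta_rot":[0,0,0],"jaw":0},
    {"dp":[0.1685,-0.084,0],"delta_rot":[0,0,0],"jaw":0},
    {"dp":[0.1685,-0.084,0],"delta_rot":[0,0,0],"jaw":0},
  ],
)

```text
clock: 7.35
position: [0.4462, 0.0956, 0.1371]
tool_rot: [0.204, 0.979, 0.0, 0.001]
force: [0.2, -0.5, 1.2]
finger_gap: 0.0457
```

```bash
python3 - <<'E'
from h import *
s=ctrl.snapshot("wrist");cv2.imwrite("pics/w3.png",s["img"])
P=cloud(s);c=(.4455,.0952)
m=(np.hypot(P[...,0]-c[0],P[...,1]-c[1])<.03)&(P[...,2]>.03)&(P[...,2]<.045)
x=cv2.minEnclosingCircle(P[m][:,:2].astype(np.float32)) ;print(m.sum(),x)
plan((*x[0],.0125))
E
```

```text
429 ((0.44560834765434265, 0.09616485983133316), 0.011245164088904858)
t 7.4 p [0.4463 0.0955 0.137 ] F [ 0.6  0.1 -0.6] gap 0.046 j [ 0.21  0.19  2.06 -0.    0.89 -0.95] yaw 66.5 tilt [0.0013 0.0002]
dp [0.001  0.0002 0.1245]
```

View pics/w3.png

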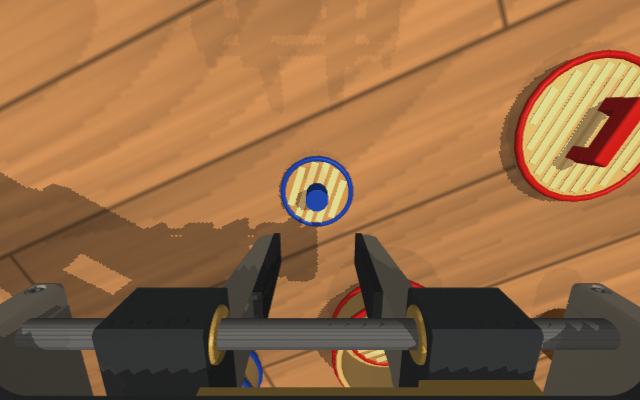

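The blue post is at (317,198), centred between the fingers.

Call:
servo_tool(
  series=[
    {"dp":[0,0,0.06],"delta_rot":[0,0,0],"jaw":0},
    {"dp":[0,0,0.105],"delta_rot":[0,0,0],"jaw":0},
    {"dp":[0,0,0.1245],"delta_rot":[0,0,0],"jaw":0},
    {"dp":[0,0,0.1245],"delta_rot":[0,0,0],"jaw":0},
    {"dp":[0,0,0.1245],"delta_rot":[0,0,0],"jaw":-1},
    {"dp":[0,0,0.1245],"delta_rot":[0,0,0],"jaw":-1},
    {"dp":[0,0,0.1245],"delta_rot":[0,0,0],"jaw":-1},
    {"dp":[0,0,0.1245],"delta_rot":[0,0,0],"jaw":-1},
  ],
)

```text
clock: 8.4
position: [0.4453, 0.0954, 0.0127]
tool_rot: [0.204, 0.979, 0.0, 0.001]
force: [0.1, 0.3, 5.1]
finger_gap: 0.0211
```

```bash
python3 - <<'E'
from h import *
plan((.4455,.0952,.15),(.6075,-.112,.15))
E
```

```text
t 8.4 p [0.4453 0.0954 0.0127] F [0.1 0.3 5.1] gap 0.0211 j [ 0.21  0.41  2.14 -0.    0.59 -0.95] yaw 66.5 tilt [0.0013 0.0002]
dp [-0.0004 -0.     -0.1373]
dp [-0.2317 -0.1253 -0.1371]
```

Call:
servo_tool(
  series=[
    {"dp":[0,0,-0.04],"delta_rot":[0,0,0],"jaw":-1},
    {"dp":[0,0,-0.09],"delta_rot":[0,0,0],"jaw":-1},
    {"dp":[0,0,-0.137],"delta_rot":[0,0,0],"jaw":-1},
    {"dp":[-0.05,-0.027,-0.137],"delta_rot":[0,0,0],"jaw":-1},
    {"dp":[-0.1,-0.054,-0.137],"delta_rot":[0,0,0],"jaw":-1},
    {"dp":[-0.15,-0.081,-0.137],"delta_rot":[0,0,0],"jaw":-1},
    {"dp":[-0.2,-0.108,-0.137],"delta_rot":[0,0,0],"jaw":-1},
    {"dp":[-0.232,-0.125,-0.137],"delta_rot":[0,0,0],"jaw":-1},
  ],
)

```text
clock: 9.4
position: [0.6086, -0.1141, 0.1491]
tool_rot: [0.205, 0.979, -0.0, 0.0]
force: [-0.1, 0.3, -1.2]
finger_gap: 0.021
```

Call:
servo_tool(
  series=[
    {"dp":[0,0,0],"delta_rot":[0,0,0],"jaw":-1},
    {"dp":[0,0,0],"delta_rot":[0,0,0],"jaw":-1},
  ],
)

```text
clock: 9.65
position: [0.6065, -0.1114, 0.1488]
tool_rot: [0.204, 0.979, 0.0, -0.001]
force: [0.4, -0.7, -0.6]
finger_gap: 0.0215
```

```bash
python3 - <<'E'
from h import *
s=ctrl.snapshot("wrist");cv2.imwrite("pics/w4.png",s["img"])
P=cloud(s);c=(.6075,-.112)
m=(np.hypot(P[...,0]-c[0],P[...,1]-c[1])<.07)&(P[...,2]>.053)&(P[...,2]<.063)
x=cv2.minEnclosingCircle(P[m][:,:2].astype(np.float32)) ;print(m.sum(),x)
plan((.6075,-.112,.0187))
E
```

```text
2059 ((0.6073464751243591, -0.11068083345890045), 0.05647125095129013)
t 9.7 p [ 0.6065 -0.1111  0.1489] F [ 0.  -0.1 -1. ] gap 0.0211 j [-0.18  0.41  1.71  0.    1.02 -1.34] yaw 66.5 tilt [-0.0012  0.0005]
dp [-0.0015 -0.0004  0.1302]
```

View pics/w4.png

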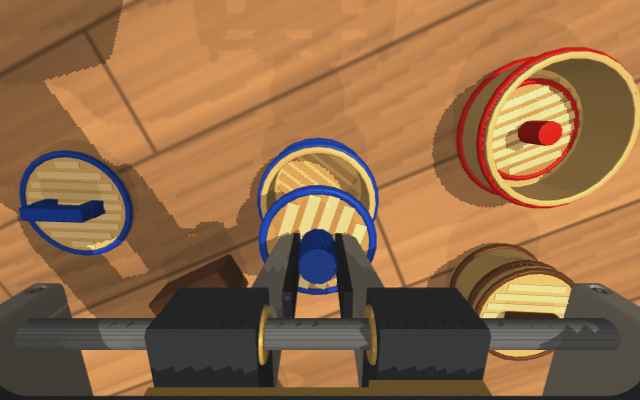

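The red rack lies flat in its basket, with its post at (540,132). The blue rack is held level over the blue rim at (318,195), within 1 mm of centre.

Call:
servo_tool(
  series=[
    {"dp":[-0.001,0,0.05],"delta_rot":[0,0,0],"jaw":-1},
    {"dp":[-0.001,0,0.09],"delta_rot":[0,0,0],"jaw":-1},
    {"dp":[-0.001,0,0.12],"delta_rot":[0,0,0],"jaw":-1},
    {"dp":[-0.001,0,0.1295],"delta_rot":[0,0,0],"jaw":-1},
    {"dp":[-0.001,0,0.1295],"delta_rot":[0,0,0],"jaw":-1},
    {"dp":[-0.001,0,0.1295],"delta_rot":[0,0,0],"jaw":-0.15},
    {"dp":[-0.001,0,0.1295],"delta_rot":[0,0,0],"jaw":-0.15},
    {"dp":[-0.001,0,0.1295],"delta_rot":[0,0,0],"jaw":-0.15},
  ],
)

```text
clock: 10.7
position: [0.6087, -0.1123, 0.0202]
tool_rot: [0.204, 0.979, 0.0, 0.0]
force: [1.0, 0.3, 0.5]
finger_gap: 0.0391
```

Call:
servo_tool(
  series=[
    {"dp":[0,0,-0.04],"delta_rot":[0,0,0],"jaw":-0.15},
    {"dp":[0,0,-0.09],"delta_rot":[0,0,0],"jaw":-0.15},
    {"dp":[0,0,-0.125],"delta_rot":[0,0,0],"jaw":0},
    {"dp":[0,0,-0.125],"delta_rot":[0,0,0],"jaw":0},
  ],
)

```text
clock: 11.2
position: [0.6105, -0.1127, 0.148]
tool_rot: [0.204, 0.979, 0.0, 0.003]
force: [0.7, -0.1, -1.1]
finger_gap: 0.0458
```

```bash
python3 - <<'E'
from h import *
plan((.4935,.3575,.14),yaw=41.8)
s=dict(np.load("top0.npz"));P=cloud(s)
for c in ((.4935,.3575),(.518,-.3525)):
    m=(np.hypot(P[...,0]-c[0],P[...,1]-c[1])<.05)&(P[...,2]>.041)&(P[...,2]<.053)
    q=P[m][:,:2];q=q-q.mean(0);w,v=np.linalg.eigh(q.T@q);print("width axis deg",np.degrees(np.arctan2(v[1,0],v[0,0])))
E
```

```text
t 11.2 p [ 0.6105 -0.1127  0.148 ] F [ 0.7 -0.1 -1.1] gap 0.0458 j [-0.19  0.41  1.71  0.    1.02 -1.34] yaw 66.5 tilt [ 0.0057 -0.0011]
dp [0.2951 0.3844 0.0069]
dyaw world -24.7 rotvec z 0.43
width axis deg -138.38897917760264
width axis deg 154.56195845342916
```

Call:
servo_tool(
  series=[
    {"dp":[-0.002,-0.05,0.0],"delta_rot":[0,0,0.17],"jaw":0},
    {"dp":[-0.004,-0.1,0],"delta_rot":[0,0,0.34],"jaw":0},
    {"dp":[-0.006,-0.15,0],"delta_rot":[0,0,0.51],"jaw":0},
    {"dp":[-0.008,-0.2,0],"delta_rot":[0,0,0.68],"jaw":0},
    {"dp":[-0.011,-0.257,0],"delta_rot":[0,0,0.85],"jaw":0},
    {"dp":[-0.011,-0.257,0],"delta_rot":[0,0,1.02],"jaw":0},
    {"dp":[-0.011,-0.257,0],"delta_rot":[0,0,1.19],"jaw":0},
    {"dp":[-0.011,-0.257,0],"delta_rot":[0,0,1.36],"jaw":0},
  ],
)

```text
clock: 12.2
position: [0.515, -0.3522, 0.1432]
tool_rot: [0.776, 0.631, -0.0, -0.001]
force: [-0.3, 0.3, 0.3]
finger_gap: 0.0459
```

Call:
servo_tool(
  series=[
    {"dp":[0,0,0],"delta_rot":[0,0,0.17],"jaw":0},
    {"dp":[0,0,0],"delta_rot":[0,0,0.244],"jaw":0},
    {"dp":[0,0,0],"delta_rot":[0,0,0.244],"jaw":0},
    {"dp":[0,0,0],"delta_rot":[0,0,0.244],"jaw":0},
  ],
)

```text
clock: 12.7
position: [0.5155, -0.3521, 0.144]
tool_rot: [0.845, 0.535, -0.0, -0.0]
force: [-0.1, -0.0, 0.3]
finger_gap: 0.046
```

```bash
cat >>h.py <<'E'
def bar(P,c):
    m=(np.hypot(P[...,0]-c[0],P[...,1]-c[1])<.05)&(P[...,2]>.041)&(P[...,2]<.053)
    r=cv2.minAreaRect(P[m][:,:2].astype(np.float32))
    q=P[m][:,:2];q=q-q.mean(0);w,v=np.linalg.eigh(q.T@q);a=np.degrees(np.arctan2(v[1,0],v[0,0]));print("bar",m.sum(),r,"width axis",a)
    return r[0],a
E
python3 - <<'E'
from h import *
s=ctrl.snapshot("wrist");cv2.imwrite("pics/w5.png",s["img"])
c,a=bar(cloud(s),(.518,-.3525))
plan((*c,.02),yaw=a)
E
```

```text
bar 903 ((0.518245279788971, -0.35238930583000183), (0.05975718051195145, 0.013246368616819382), 64.35509490966797) width axis 154.22718791814162
t 12.75 p [ 0.5156 -0.3522  0.1442] F [ 0.1 -0.7 -0.7] gap 0.0458 j [-0.6   0.42  1.7   0.    1.02 -0.16] yaw -25.4 tilt [-0.0006  0.0004]
dp [0.0009 0.0025 0.1242]
dyaw world -0.4 rotvec z 0.007
```

View pics/w5.png

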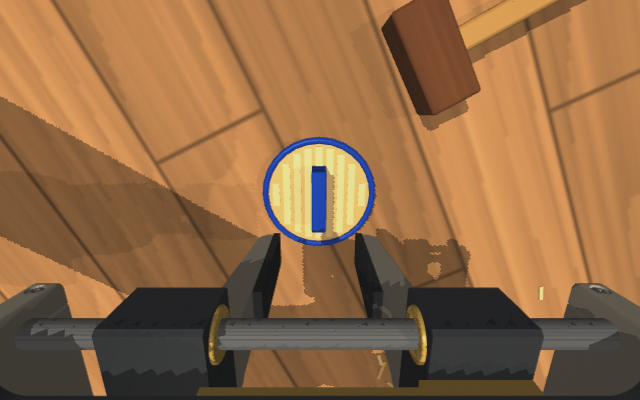

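The blue handle bar at (318,200) lies along the tool's x axis and is centred. The mallet at (430,55) is clear.

Call:
servo_tool(
  series=[
    {"dp":[0.001,0.0025,0.06],"delta_rot":[0,0,0.007],"jaw":0},
    {"dp":[0.001,0.0025,0.105],"delta_rot":[0,0,0.007],"jaw":0},
    {"dp":[0.001,0.0025,0.123],"delta_rot":[0,0,0.007],"jaw":0},
    {"dp":[0.001,0.0025,0.123],"delta_rot":[0,0,0.007],"jaw":0},
    {"dp":[0.001,0.0025,0.123],"delta_rot":[0,0,0.007],"jaw":-1},
    {"dp":[0.001,0.0025,0.123],"delta_rot":[0,0,0.007],"jaw":-1},
    {"dp":[0.001,0.0025,0.123],"delta_rot":[0,0,0.007],"jaw":-1},
    {"dp":[0.001,0.0025,0.123],"delta_rot":[0,0,0.007],"jaw":-1},
  ],
  force=35,
)

```text
clock: 13.75
position: [0.5187, -0.3526, 0.0225]
tool_rot: [0.847, 0.531, 0.0, 0.0]
force: [-2.1, 1.8, 5.3]
finger_gap: 0.0137
```

```bash
python3 - <<'E'
from h import *
plan((.5182,-.3524,.15),(.607,-.1113,.15))
E
```

```text
t 13.75 p [ 0.5187 -0.3526  0.0225] F [-2.1  1.8  5.3] gap 0.0137 j [-0.6   0.58  1.76 -0.    0.8  -0.15] yaw -25.8 tilt [ 0.0005 -0.0004]
dp [-0.     -0.0005 -0.1275]
dp [ 0.2557 -0.0257 -0.1275]
```

Call:
servo_tool(
  series=[
    {"dp":[0,0,-0.04],"delta_rot":[0,0,0],"jaw":-1},
    {"dp":[0,0,-0.09],"delta_rot":[0,0,0],"jaw":-1},
    {"dp":[0,0,-0.127],"delta_rot":[0,0,0],"jaw":-1},
    {"dp":[0.05,-0.005,-0.127],"delta_rot":[0,0,0],"jaw":-1},
    {"dp":[0.1,-0.01,-0.127],"delta_rot":[0,0,0],"jaw":-1},
    {"dp":[0.15,-0.015,-0.127],"delta_rot":[0,0,0],"jaw":-1},
    {"dp":[0.2,-0.02,-0.127],"delta_rot":[0,0,0],"jaw":-1},
    {"dp":[0.255,-0.026,-0.127],"delta_rot":[0,0,0],"jaw":-1},
  ],
)

```text
clock: 14.75
position: [0.6067, -0.1103, 0.1488]
tool_rot: [0.847, 0.531, 0.0, 0.0]
force: [1.1, 0.2, -1.0]
finger_gap: 0.0138
```

Call:
servo_tool(
  series=[
    {"dp":[0,0,0],"delta_rot":[0,0,0],"jaw":-1},
    {"dp":[0,0,0],"delta_rot":[0,0,0],"jaw":-1},
  ],
)

```text
clock: 15.0
position: [0.606, -0.1118, 0.1486]
tool_rot: [0.847, 0.532, -0.0, 0.0]
force: [-1.0, 0.5, -1.1]
finger_gap: 0.0138
```

```bash
python3 - <<'E'
from h import *
s=ctrl.snapshot("wrist");cv2.imwrite("pics/w6.png",s["img"])
s=ctrl.snapshot("scene");P=cloud(s);cv2.imwrite("pics/s6.png",cv2.resize(s["img"][120:300,180:500],(800,450)))
c=(.607,-.1113)
# lid disc plane: expected top at 0.150-0.0225+0.015=.1425
m=(np.hypot(P[...,0]-c[0],P[...,1]-c[1])<.066)&(P[...,2]>.132)&(P[...,2]<.152)
q=P[m];print(len(q));A=np.c_[q[:,:2]-c,np.ones(len(q))];print("plane",np.linalg.lstsq(A,q[:,2],rcond=None)[0])
print(cv2.minEnclosingCircle(q[:,:2].astype(np.float32)))
plan((*c,.0735))
E
```

```text
775
plane [-0.01648606 -0.00163138  0.14214598]
((0.6075777411460876, -0.11400912702083588), 0.058680590242147446)
t 15.1 p [ 0.6059 -0.1128  0.1487] F [-0.4  0.2 -0.5] gap 0.0137 j [-0.19  0.41  1.71 -0.    1.02  0.27] yaw -25.9 tilt [-0.0003 -0.0003]
dp [0.0018 0.0004 0.0752]
```

View pics/w6.png

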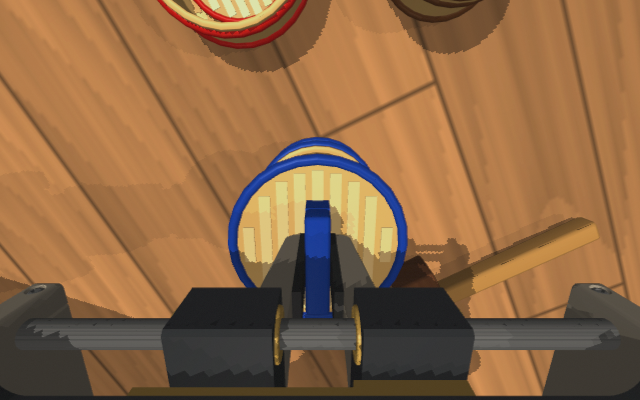

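View pics/s6.png

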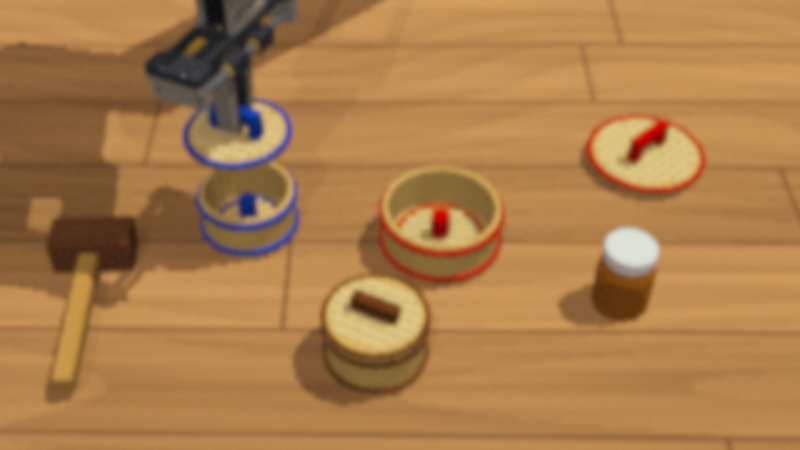

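The lid is level, with a plane slope under 0.02, and it is over the blue basket. Both racks show flat inside their baskets, posts at (248,205) and (440,220) in the enlarged scene view. I lower the lid.

Call:
servo_tool(
  series=[
    {"dp":[0.001,0,0.03],"delta_rot":[0,0,0],"jaw":-1},
    {"dp":[0.001,0,0.055],"delta_rot":[0,0,0],"jaw":-1},
    {"dp":[0.001,0,0.068],"delta_rot":[0,0,0],"jaw":-1},
    {"dp":[0.001,0,0.074],"delta_rot":[0,0,0],"jaw":-1},
    {"dp":[0.001,0,0.0745],"delta_rot":[0,0,0],"jaw":-1},
    {"dp":[0.001,0,0.0745],"delta_rot":[0,0,0],"jaw":-1},
  ],
)

```text
clock: 15.85
position: [0.6073, -0.111, 0.075]
tool_rot: [0.847, 0.531, 0.0, 0.0]
force: [-0.6, -0.8, -1.0]
finger_gap: 0.0138
```

Call:
servo_tool(
  series=[
    {"dp":[0,0,0.001],"delta_rot":[0,0,0],"jaw":-1},
    {"dp":[0,0,0.0015],"delta_rot":[0,0,0],"jaw":-1},
    {"dp":[0,0,0.001],"delta_rot":[0,0,0],"jaw":-0.2},
    {"dp":[0,0,0.001],"delta_rot":[0,0,0],"jaw":0},
    {"dp":[0,0,0.001],"delta_rot":[0,0,0],"jaw":0},
    {"dp":[0,0,-0.03],"delta_rot":[0,0,0],"jaw":0},
    {"dp":[0,0,-0.07],"delta_rot":[0,0,0],"jaw":0},
    {"dp":[0,0,-0.09],"delta_rot":[0,0,0],"jaw":0},
  ],
)

```text
clock: 16.85
position: [0.6076, -0.1109, 0.1663]
tool_rot: [0.847, 0.531, 0.001, 0.001]
force: [0.7, -0.5, 0.1]
finger_gap: 0.0461
```

```bash
python3 - <<'E'
from h import *
plan((.4933,.3578,.145),yaw=41.7)
E
```

```text
t 16.85 p [ 0.6076 -0.1109  0.1663] F [ 0.7 -0.5  0.1] gap 0.0461 j [-0.18  0.39  1.7   0.    1.05  0.27] yaw -25.8 tilt [ 0.0024 -0.0004]
dp [ 0.372  -0.3072  0.0208]
dyaw world 67.5 rotvec z -1.179
```

Call:
servo_tool(
  series=[
    {"dp":[0.046,-0.038,0],"delta_rot":[0,0,-0.147],"jaw":0},
    {"dp":[0.092,-0.076,0],"delta_rot":[0,0,-0.295],"jaw":0},
    {"dp":[0.138,-0.114,0],"delta_rot":[0,0,-0.442],"jaw":0},
    {"dp":[0.184,-0.152,0],"delta_rot":[0,0,-0.59],"jaw":0},
    {"dp":[0.23,-0.19,0],"delta_rot":[0,0,-0.737],"jaw":0},
    {"dp":[0.276,-0.228,0],"delta_rot":[0,0,-0.884],"jaw":0},
    {"dp":[0.322,-0.266,0.01],"delta_rot":[0,0,-1.032],"jaw":0},
    {"dp":[0.372,-0.307,0.02],"delta_rot":[0,0,-1.179],"jaw":0},
  ],
)

```text
clock: 17.85
position: [0.4927, 0.3569, 0.1446]
tool_rot: [0.407, 0.913, 0.0, 0.0]
force: [1.1, -0.2, 0.8]
finger_gap: 0.0461
```

Call:
servo_tool(
  series=[
    {"dp":[0,0,0],"delta_rot":[0,0,0],"jaw":0},
    {"dp":[0,0,0],"delta_rot":[0,0,0],"jaw":0},
    {"dp":[0,0,0],"delta_rot":[0,0,0],"jaw":0},
  ],
)

```text
clock: 18.23
position: [0.4937, 0.3537, 0.1448]
tool_rot: [0.41, 0.912, -0.0, 0.0]
force: [-0.1, -0.5, 0.0]
finger_gap: 0.0462
```

```bash
python3 - <<'E'
from h import *
s=ctrl.snapshot("wrist");cv2.imwrite("pics/w7.png",s["img"])
c,a=bar(cloud(s),(.4933,.3578))
s=ctrl.snapshot("top");cv2.imwrite("pics/t7.png",cv2.resize(s["img"][100:300,140:480],(800,470)));P=cloud(s)
b=(.607,-.1113)
m=(np.hypot(P[...,0]-b[0],P[...,1]-b[1])<.066)&(P[...,2]>.055)&(P[...,2]<.08)
q=P[m];A=np.c_[q[:,:2]-b,np.ones(len(q))];print("blue lid plane",np.linalg.lstsq(A,q[:,2],rcond=None)[0],cv2.minEnclosingCircle(q[:,:2].astype(np.float32)))
plan((*c,.02),yaw=a)
E
```

```text
bar 938 ((0.49229660630226135, 0.3602824807167053), (0.013829897157847881, 0.05922100320458412), 42.076759338378906) width axis -137.79596033309332
blue lid plane [-0.00048361 -0.00066722  0.06562282] ((0.607610285282135, -0.11221704632043839), 0.05849539861083031)
t 18.32 p [0.4939 0.3538 0.1449] F [-0.3  0.6  0.3] gap 0.0458 j [ 0.62  0.4   1.73 -0.    1.01 -0.11] yaw 41.6 tilt [0.0003 0.    ]
dp [0.0059 0.0031 0.1249]
dyaw world 0.6 rotvec z -0.011
```

View pics/w7.png

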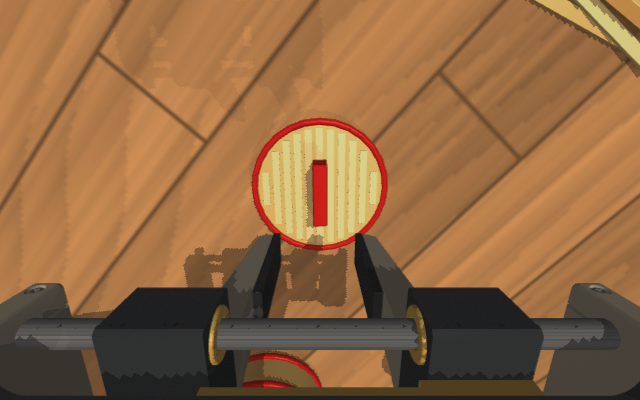

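View pics/t7.png

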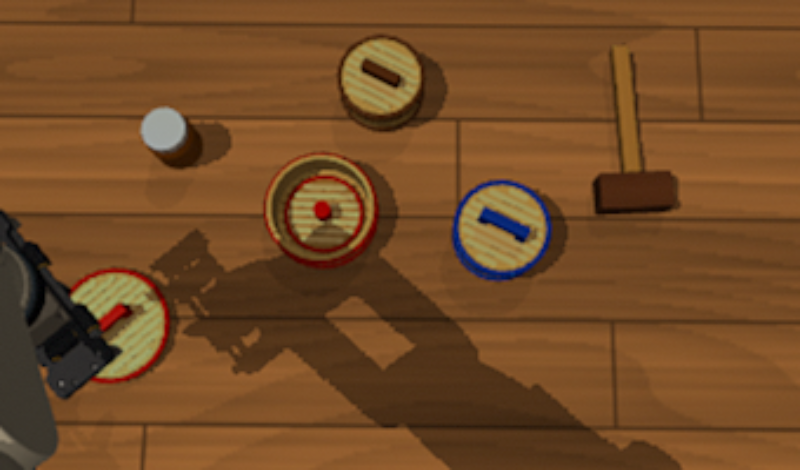

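In the top view the blue lid is closed level: disc top at 65.6 mm (66 expected), slope under 0.001, concentric within 1 mm. The red bar shows at (320,193) in the wrist view, aligned, so I shift 5 mm along it and 3 mm across.

Call:
servo_tool(
  series=[
    {"dp":[0.0055,0.003,0.05],"delta_rot":[0,0,-0.008],"jaw":0},
    {"dp":[0.0055,0.003,0.1],"delta_rot":[0,0,-0.008],"jaw":0},
    {"dp":[0.0055,0.003,0.124],"delta_rot":[0,0,-0.008],"jaw":0},
    {"dp":[0.0055,0.003,0.124],"delta_rot":[0,0,-0.008],"jaw":0},
    {"dp":[0.0055,0.003,0.124],"delta_rot":[0,0,-0.008],"jaw":-1},
    {"dp":[0.0055,0.003,0.124],"delta_rot":[0,0,-0.008],"jaw":-1},
    {"dp":[0.0055,0.003,0.124],"delta_rot":[0,0,-0.008],"jaw":-1},
    {"dp":[0.0055,0.003,0.124],"delta_rot":[0,0,-0.008],"jaw":-1},
  ],
)

```text
clock: 19.32
position: [0.4921, 0.3613, 0.0215]
tool_rot: [0.405, 0.914, 0.0, 0.0]
force: [-1.1, -0.9, 6.9]
finger_gap: 0.014
```

```bash
python3 - <<'E'
from h import *
plan((.4923,.3597,.15),(.633,.1055,.15))
E
```

```text
t 19.32 p [0.4921 0.3613 0.0215] F [-1.1 -0.9  6.9] gap 0.014 j [ 0.63  0.57  1.8  -0.    0.78 -0.11] yaw 42.2 tilt [0.0007 0.0004]
dp [-0.0013 -0.0008 -0.1285]
dp [-0.2842 -0.0672 -0.1285]
```

Call:
servo_tool(
  series=[
    {"dp":[0,0,-0.05],"delta_rot":[0,0,0],"jaw":-1},
    {"dp":[0,0,-0.1],"delta_rot":[0,0,0],"jaw":-1},
    {"dp":[0,0,-0.128],"delta_rot":[0,0,0],"jaw":-1},
    {"dp":[-0.057,-0.013,-0.128],"delta_rot":[0,0,0],"jaw":-1},
    {"dp":[-0.114,-0.026,-0.128],"delta_rot":[0,0,0],"jaw":-1},
    {"dp":[-0.171,-0.039,-0.128],"delta_rot":[0,0,0],"jaw":-1},
    {"dp":[-0.228,-0.052,-0.128],"delta_rot":[0,0,0],"jaw":-1},
    {"dp":[-0.283,-0.066,-0.128],"delta_rot":[0,0,0],"jaw":-1},
  ],
)

```text
clock: 20.32
position: [0.6336, 0.1053, 0.1488]
tool_rot: [0.405, 0.914, 0.0, 0.0]
force: [1.0, 0.1, -1.0]
finger_gap: 0.014
```

Call:
servo_tool(
  series=[
    {"dp":[0,0,0],"delta_rot":[0,0,0],"jaw":-1},
    {"dp":[0,0,0],"delta_rot":[0,0,0],"jaw":-1},
    {"dp":[0,0,0],"delta_rot":[0,0,0],"jaw":-1},
  ],
)

```text
clock: 20.7
position: [0.6322, 0.1083, 0.1486]
tool_rot: [0.405, 0.914, 0.0, -0.0]
force: [0.1, 0.1, -1.8]
finger_gap: 0.0138
```

```bash
python3 - <<'E'
from h import *
s=ctrl.snapshot("scene");P=cloud(s);cv2.imwrite("pics/s8.png",cv2.resize(s["img"][120:300,180:500],(800,450)))
c=(.633,.1055)
m=(np.hypot(P[...,0]-c[0],P[...,1]-c[1])<.08)&(P[...,2]>.132)&(P[...,2]<.152)
q=P[m];A=np.c_[q[:,:2]-c,np.ones(len(q))];print(len(q),"plane",np.linalg.lstsq(A,q[:,2],rcond=None)[0])
print(cv2.minEnclosingCircle(q[:,:2].astype(np.float32)))
plan((.633,.1065,.0725))
E
```

```text
1264 plane [-1.09123635e-02 -1.14236311e-04  1.42913563e-01]
((0.6353645920753479, 0.10612910240888596), 0.07058493793010712)
t 20.75 p [0.6323 0.1084 0.1486] F [-0.4  0.2 -1.4] gap 0.0138 j [ 0.17  0.44  1.65  0.    1.04 -0.57] yaw 42.3 tilt [-0.0003  0.0001]
dp [-0.0019 -0.0007  0.0761]
```

View pics/s8.png

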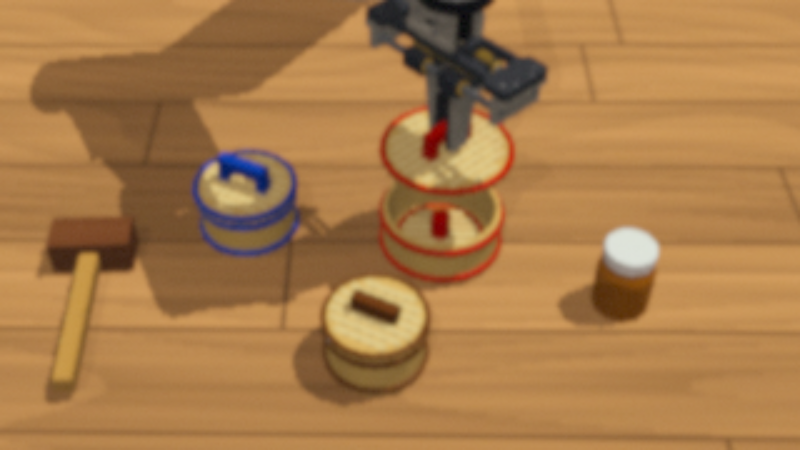

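The red lid is level at (447,148) over the red basket at (440,220), and the blue steamer is closed. I lower the red lid and release it.

Call:
servo_tool(
  series=[
    {"dp":[-0.002,-0.0005,0.03],"delta_rot":[0,0,0],"jaw":-1},
    {"dp":[-0.002,-0.0005,0.055],"delta_rot":[0,0,0],"jaw":-1},
    {"dp":[-0.002,-0.0005,0.068],"delta_rot":[0,0,0],"jaw":-1},
    {"dp":[-0.002,-0.0005,0.0745],"delta_rot":[0,0,0],"jaw":-1},
    {"dp":[-0.002,-0.0005,0.0755],"delta_rot":[0,0,0],"jaw":-1},
    {"dp":[-0.002,-0.0005,0.0755],"delta_rot":[0,0,0],"jaw":-1},
  ],
)

```text
clock: 21.5
position: [0.6344, 0.1054, 0.0738]
tool_rot: [0.405, 0.914, 0.0, 0.0]
force: [0.7, 0.0, -0.1]
finger_gap: 0.0137
```

Call:
servo_tool(
  series=[
    {"dp":[0,0,0.001],"delta_rot":[0,0,0],"jaw":-1},
    {"dp":[0,0,0.001],"delta_rot":[0,0,0],"jaw":-1},
    {"dp":[0,0,0.0005],"delta_rot":[0,0,0],"jaw":-0.2},
    {"dp":[0,0,0.0005],"delta_rot":[0,0,0],"jaw":0},
    {"dp":[0,0,0.0005],"delta_rot":[0,0,0],"jaw":0},
    {"dp":[0,0,-0.03],"delta_rot":[0,0,0],"jaw":0},
    {"dp":[0,0,-0.07],"delta_rot":[0,0,0],"jaw":0},
    {"dp":[0,0,-0.11],"delta_rot":[0,0,0],"jaw":0},
  ],
)

```text
clock: 22.5
position: [0.6337, 0.1052, 0.1842]
tool_rot: [0.405, 0.914, -0.0, -0.0]
force: [0.4, 0.4, -0.4]
finger_gap: 0.046
```

```bash
python3 - <<'E'
from h import *
plan((.45,.30,.22))
E
```

```text
t 22.5 p [0.6337 0.1052 0.1842] F [ 0.4  0.4 -0.4] gap 0.046 j [ 0.16  0.41  1.62 -0.    1.11 -0.57] yaw 42.2 tilt [-0.0004 -0.0001]
dp [ 0.2677 -0.0054 -0.0358]
```

Call:
servo_tool(
  series=[
    {"dp":[0.05,0,-0.03],"delta_rot":[0,0,0],"jaw":0},
    {"dp":[0.1,0,-0.036],"delta_rot":[0,0,0],"jaw":0},
    {"dp":[0.15,0,-0.036],"delta_rot":[0,0,0],"jaw":0},
    {"dp":[0.2,0,-0.036],"delta_rot":[0,0,0],"jaw":0},
    {"dp":[0.25,0,-0.036],"delta_rot":[0,0,0],"jaw":0},
    {"dp":[0.268,0,-0.036],"delta_rot":[0,0,0],"jaw":0},
    {"dp":[0.268,0,-0.036],"delta_rot":[0,0,0],"jaw":0},
    {"dp":[0.268,0,-0.036],"delta_rot":[0,0,0],"jaw":0},
  ],
)

```text
clock: 23.5
position: [0.4549, 0.3031, 0.2191]
tool_rot: [0.406, 0.914, -0.0, 0.0]
force: [-0.1, -0.3, 0.8]
finger_gap: 0.046
```

```bash
python3 - <<'E'
from h import *
for n in("top","scene"):
    s=ctrl.snapshot(n);P=cloud(s)
    cv2.imwrite(f"pics/{n}9.png",cv2.resize(s["img"][100:300,140:480],(800,470)))
    for nm,b,r in(("blue",(.607,-.1113),.066),("red",(.633,.1055),.078)):
        m=(np.hypot(P[...,0]-b[0],P[...,1]-b[1])<r)&(P[...,2]>.06)&(P[...,2]<.075)
        q=P[m];A=np.c_[q[:,:2]-b,np.ones(len(q))];print(n,nm,np.linalg.lstsq(A,q[:,2],rcond=None)[0].round(4),cv2.minEnclosingCircle(q[:,:2].astype(np.float32)))
    for k,z in(("finished_center",.043),("glue_center",.0425),("mallet_center",.0225)):
        r=ctrl.place_of(s,k)
        if r: print(n,k,np.round(world(s,*r[0]["position"],z=z),3))
plan()
E
```

```text
top blue [ 0.0001 -0.0001  0.0656] ((0.6073389649391174, -0.11222972720861435), 0.058357276022434235)
top red [ 0.0002 -0.      0.0655] ((0.6352319717407227, 0.10451942682266235), 0.07036300748586655)
top finished_center [0.784 0.035 0.043]
top glue_center [0.722 0.287 0.042]
top mallet_center [ 0.753 -0.276  0.022]
scene blue [-0.0074 -0.0008  0.067 ] ((0.6074493527412415, -0.11247741430997849), 0.060942959040403366)
scene red [-0.0063 -0.0001  0.0669] ((0.6357529759407043, 0.10334860533475876), 0.07103262841701508)
scene finished_center [0.791 0.031 0.043]
scene glue_center [0.712 0.297 0.042]
scene mallet_center [ 0.753 -0.282  0.022]
t 23.9 p [0.4542 0.3036 0.2191] F [-0.3 -0.  -0.7] gap 0.0459 j [ 0.59  0.23  1.8  -0.    1.12 -0.15] yaw 42.1 tilt [-0.     -0.0001]
```

View pics/top9.png

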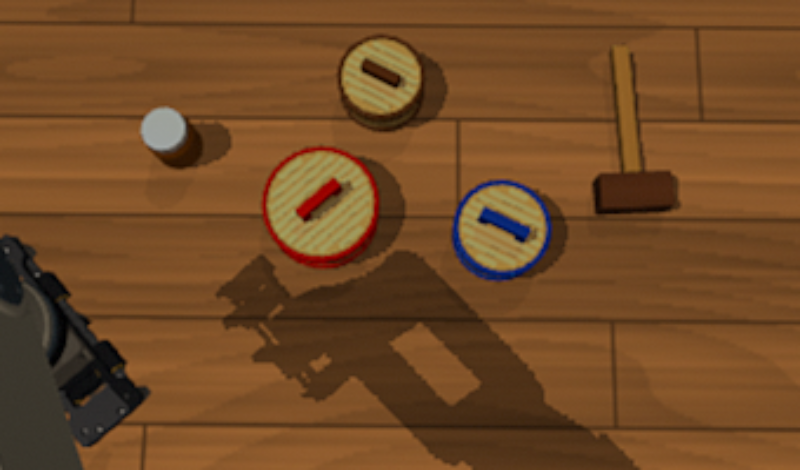

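View pics/scene9.png

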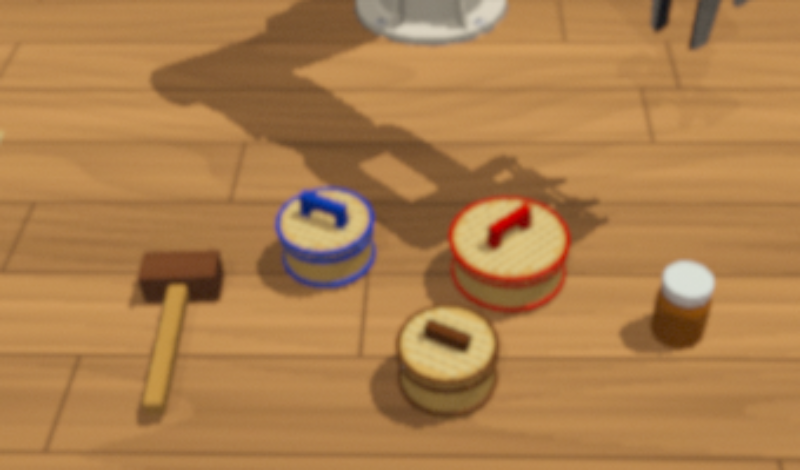

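Both lids are closed and level, the red at (321,205) and the blue at (502,228) in the top view. The bystanders appear in the same pixel places as before, and the arm is clear.

```bash
python3 -c "
from plant import ctrl
print(ctrl.hand_in())"
```

```text
the job is handed in; nothing more can be done
None
```

Both steamers are made up and the job is handed in, at about 24 s on the robot's clock. I laid the red rack, then the blue rack, then closed the blue lid and last the red lid.

- **Racks:** both showed flat on the basket floors, seen before the lids went on.
- **Lids:** from the top camera both discs are level, with slope under 0.001. Their tops are at 65.5 mm (red) and 65.6 mm (blue), against 66 mm expected. Both lids are centred on their baskets to within about 3 mm. The scene camera reads 67 mm with a slope of about 0.007, which I put down to its oblique view and calibration.
- **Bystanders:** the finished steamer, glue jar and mallet look unmoved in the pictures. The network's points for them differ by up to about 25 mm between shots. I took that as its own scatter, because nothing went near them and the pictures match.
- **Forces:** at the end of each move the tool force was under 10 N. I did not record it during the moves.

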